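# Drain the comb frame over the pan

### The job

Slide the steel pan along the warming tray, without lifting or tipping it, from the round ring onto the square stone rest and leave it centred there. Then draw the comb frame (the one with the broad wooden top bar) up out of the small hive box and hold it in the air with the middle of its bottom bar over the middle of the pan, clear of everything, top bar level and the comb leaning about 45 degrees from upright, either way. Finish while still holding it so, with everything else left where it is.

Things in the scene. Friction and masses are not known exactly. Their poses are not given: they have to be found in the camera images.
- pan_mid (a point): Round open steel pan, 170 mm across at the rim, 150 mm at the base, 50 mm high, 0.3 to 0.55 kg, with a straight black handle. This point is on its axis, half-way up (25 mm above its underside). Its x axis points away from the handle, z is up. It starts on the round ring of the tray.
- pan_handle (a point): The place to grip the pan's handle: the handle is a straight level bar 130 mm long, 20 mm wide and 12 mm high, in line with the pan's x axis, free underneath, gripped firmly or it turns in the fingers as the pan drags; this point is its centre line and mid-height, 150 mm from the pan's axis and 42 mm above the pan's underside (72 mm above the table). Same axes as the pan.
- rest_mid (a point): Centre of the square pale stone rest, 186 mm square with a thin dark border, flush with the top of the warming tray. The tray is a fixed flat metal slab, 420 by 220 mm and 30 mm high; its other mark is a dark round ring, 176 mm across, 200 mm from the rest. The two may be either way round. The y axis here runs along the tray's long side, z up; the way between them is smooth and flat.
- hive_top (a point): Fixed plywood hive box without a lid, 220 mm (x) by 210 mm (y), this point is at its centre at the height of the top of its end walls, 130 mm above the table. The end walls (at +y and -y, 15 mm thick, 180 mm apart inside) carry the ends of the frame's top bar; the walls along y are only 100 mm high. In it hang the frame and the follower board, one 45 mm to the +x side and the other 45 mm to the -x side of the middle, either way round.
- frame_bar (a point): The comb frame's top bar, at its centre: a wooden bar 204 mm long (y axis), 24 mm wide (x axis) and 16 mm high, the place to grip, its underside resting on the hive's end walls. The frame below it is 160 mm wide and 112 mm deep, filled with comb 18 mm thick; z points from the bottom bar up to the top bar. It hangs upright at first. 0.18 to 0.29 kg in all.
- frame_low (a point): Middle of the underside of the comb frame's bottom bar, 120 mm below the centre of its top bar along the frame's z axis. Same axes as the top bar.
- frame: The comb frame as a whole; its origin is the same point as point frame_low.
- pan: The pan as a whole; its origin is the centre of its underside.
- hive: The hive box as a whole, fixed; its origin is the centre of its underside.
- board_bar (a point): Bystander: the follower board hanging in the same hive box, a thin plywood board with a narrow top bar 204 mm long, 10 mm wide and 12 mm high; this point is that bar's centre. Stays in the box.
- board: The follower board as a whole; its origin is at the middle of its lower edge.
- jar_a: Bystander: amber glass jar, 64 mm across, 85 mm high; origin at its underside.
- jar_b: Bystander: the same kind of amber glass jar; origin at its underside.
- pot: Bystander: low white jar, 84 mm across, 60 mm high; origin at its underside.
- hivetool: Bystander: flat steel hive tool, 210 mm long (y axis), 4 mm thick, lying on the table; origin on its underside.
- brush: Bystander: long wooden bee brush, 300 mm long (x axis), 40 mm high, lying on its bristles; origin at its underside.
- cage: Bystander: small flat wooden queen cage, 80 by 35 by 16 mm; origin at its underside.
There are look-alikes about, which are no part of the job. What is shaped like the frame but green or pink is not meant.

How it is judged (in metres and radians):
On the way, in this order (a step that is already met when the one before it is completed fails the run):
1. the pan stands on the square rest, within 25 mm of its centre, let go and still, the frame still in the box (horizontal distance between pan_mid and rest_mid below 0.025 m and linear speed of pan below 0.02 m/s and contact force between the fingers and pan below 0.1 N and distance of frame_bar from where it was at the start of the episode below 0.02 m), for 0.2 s.
2. the frame is drawn up out of the box, its bottom bar above the box's end walls, in the fingers (z of frame_low in the frame of hive_top above 0 m and contact force between the fingers and frame above 1 N and horizontal distance between pan_mid and rest_mid below 0.025 m), for 0.1 s.
At the end, for the whole second after the job is handed in: Pan flat and still, within 25 mm of the rest's centre. Frame held still in the fingers, touching no pan, box or board; bottom bar over 110 mm above the table, its middle within 60 mm of the pan's axis; frame leaning 32 to 59 degrees from upright, top bar within 12 degrees of level (horizontal distance between pan_mid and rest_mid below 0.025 m and height (world z) of pan below 0.036 m and angle between pan's own z axis and vertical below 0.1 rad and linear speed of pan below 0.02 m/s and contact force between the fingers and frame above 1 N and contact force between frame and pan below 0.1 N and contact force between frame and hive below 0.1 N and contact force between frame and board below 0.1 N and height (world z) of frame_low above 0.11 m and horizontal distance between frame_low and pan_mid below 0.06 m and angle between frame_bar's own z axis and vertical between 0.55 and 1.03 rad and angle between the y axis of frame_bar and the z axis of rest_mid, either way round above 1.36 rad and linear speed of frame below 0.03 m/s and angular speed of frame below 0.2 rad/s); the arm keeps its last pose, push and grip.
It fails at once if the pan is lifted off the tray by more than 8 mm (height (world z) of pan above 0.038 m).
It fails at once if the pan is tipped by more than 11 degrees (angle between pan's own z axis and vertical above 0.2 rad).
It fails at once if the follower board, a jar, the hive tool, the brush or the cage is shifted by more than 25 mm (distance of any of board_bar, jar_a, jar_b, pot, hivetool, brush, cage from where it was at the start of the episode above 0.025 m).
It also fails if it takes over 67 s, if anything falls off the work surface, if the arm or the gripper's body presses on something with over 40 N, if the wrist force passes 120 N, or if a joint passes its speed limit or range.

### The arm

A 6-joint arm with a two-finger parallel gripper is mounted at the origin on the work surface. World frame = base frame: x ahead of the robot, y to its left, z up, the work surface at z = 0. Lengths are in mm, angles in rad, forces in N, time in s.
With the tool pointing down it reaches from about 275 to 825 mm from the base axis. Payload 5.2 kg.
Tool frame: the origin (TCP) lies at the very end of the fingers, on their centre line; the grasp point (between the pads) lies 19 mm behind it; z points along the fingers, y is the line along which they close (so a half turn about z gives the same grasp; the last joint's range is limited). The gripper opens to 93 mm and grips with 3 to 60 N. Pads are 15 mm wide; open, the fingers measure 128 mm over their backs; the gripper's body (75 mm by 188 mm) begins 65 mm behind the grasp point.
Start: joints at [-1.335, 0.259, 1.535, -0, 1.348, -0.203], TCP at [233.69, -497.89, 218.653] pointing down, gripper open.
Joint ranges: [-3.14, 3.14], [-0.91, 2.08], [0.19, 2.58], [-1.22, 4.36], [0.22, 2.71], [-3.12, 3.12]. Speed limits (rad/s): [2.57, 2.57, 3.14, 3.14, 3.14, 3.14].

### API

Orientations are given as [roll, pitch, yaw] about the fixed x, y, z axes, in that order (R = Rz(yaw) Ry(pitch) Rx(roll)).
In Python, from bench import robot gives the robot as it stands. The module is installed in compiled form; this text tells all that it offers. Calls block until the motion is done:
- robot.move_ptp(position, orientation): joint-space move of the TCP to a pose.
- robot.move_linear(position, ori=None, speed=150, f_stop=None): straight line of the TCP; ori=None keeps the orientation; speed is the mean speed in mm/s. With f_stop (N) it stops when the force on the tool has changed by that much, and returns True; else False.
- robot.move_j(angles): joint-space move.
- robot.move_gripper(opening): opening from 0.0 (shut) to 1.0 (fully open); the grip force is fixed at half the most; returns when the fingers have stopped.
- robot.sleep(seconds).
- robot.inverse_kinematics(position, orientation): joint angles nearest the present ones, or None.
- robot.get_image(name): name is "side" or "top" or "wrist"; returns a dict with "img" (420x560x3 uint8, blue, green, red), "fovy" (degrees; the focal length in pixels is half the picture's height over the tangent of half this angle, whatever the lens; pixels are square), "cx", "cy" (the principal point, pixels), "eye" and "orientation" of the camera in the world. Camera axes: x right, y down, z forward; pixel columns grow to the right and rows downward; lengths in mm; the calibration is good to about 2 mm. A picture is of the moment at which its call begins. There is no depth.
A pose or a line that the arm cannot do raises robot.MotionError and nothing moves.
- robot.hand_in(): hands the job in; it is judged then, once.
Readings, each from a call of its own:
- robot.current_t(): time.
- robot.current_qpos(): joint angles.
- robot.current_joint_vel(): joint speeds.
- robot.current_joint_efforts(): joint torques, N m.
- robot.current_tcp_pos(): TCP position.
- robot.current_eef_rot(): TCP orientation.
- robot.current_contact_force(): force on the tool from outside, world axes, zero at the start.
- robot.current_ft_torque(): the same for the moment, N m.
- robot.current_gripper_width(): opening from 0.0 (shut) to 1.0 (fully open).
- robot.current_finger_force(): force on a finger pad.
Only numpy, scipy, OpenCV 4.12 (cv2) and the standard library are available. Lean on these libraries where they do the work, as an engineer would, in place of code of your own. Each camera call takes 0.05 s, during which the arm holds its last target. There are 200 camera calls.

## Working session

There is one attempt and no reset: what is moved stays moved. The work goes in short steps, each a Python script; the robot and the scene stay as the last script left them, time stands still between calls to the robot, and variables do not carry over. Pictures are saved under pics/ and viewed, at most 10 in all, crops included, and the job is handed in when it is done.

```bash
mkdir -p pics; cat > h.py <<'E'
import numpy as np, cv2
from bench import robot
from scipy.spatial.transform import Rotation as R
def ray(im,u,v):
    f=im["img"].shape[0]/2/np.tan(np.radians(im["fovy"])/2)
    d=np.array([(u-im["cx"])/f,(v-im["cy"])/f,1])
    return np.array(im["eye"],float), R.from_euler("xyz",im["orientation"]).as_matrix()@d
def at(im,u,v,z):
    e,d=ray(im,u,v); return (e+d*(z-e[2])/d[2]).round(1)
E
python3 - <<'E'
from h import *
import pickle
for n in ("top","side"):
    im=robot.get_image(n); pickle.dump(im,open(n+".pkl","wb"))
    print(n,im["fovy"],im["cx"],im["cy"],im["eye"],im["orientation"])
    cv2.imwrite(f"pics/{n}0.png",cv2.resize(im["img"],(800,600),interpolation=cv2.INTER_CUBIC))
E
```

```text
top 57.888543643473504 277.8175624137183 211.6905602732354 [ 404.02213163  -73.34900369 1367.27946157] [-3.06095192e+00  2.55988845e-03 -1.58818041e+00]
side 50.590453651340574 290.402419581817 209.1382886634736 [216.15227236 991.171239   799.59346084] [-2.14039587 -0.01075189 -2.86847383]
```

View pics/top0.png

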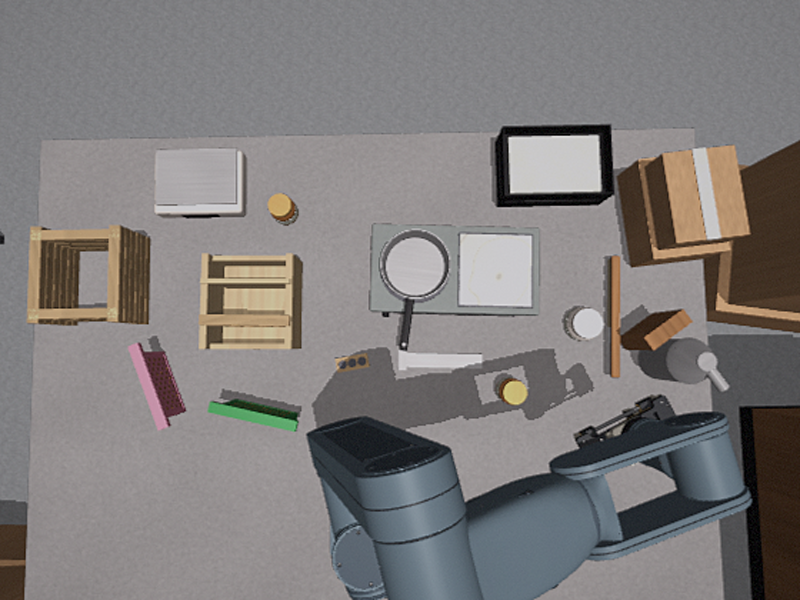

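View pics/side0.png

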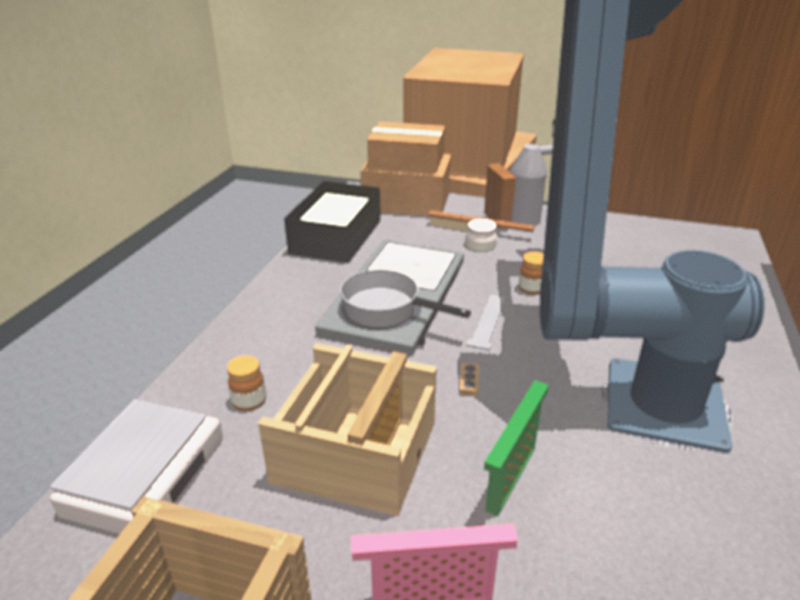

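Top: pan at about (415,265), handle to (405,348), rest about (497,270), hive about (250,300), broad bar at row 320, narrow board bar at row 281. Side view confirms the broad bar is on the robot side of the hive. I'll enlarge a crop next.

```bash
python3 - <<'E'
from h import *
import pickle
im=pickle.load(open("top.pkl","rb"))
c=im["img"][150:285,135:385]
cv2.imwrite("pics/crop.png",cv2.resize(c,None,fx=3.2,fy=3.2,interpolation=cv2.INTER_CUBIC))
E
```

```text
(no output)
```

View pics/crop.png

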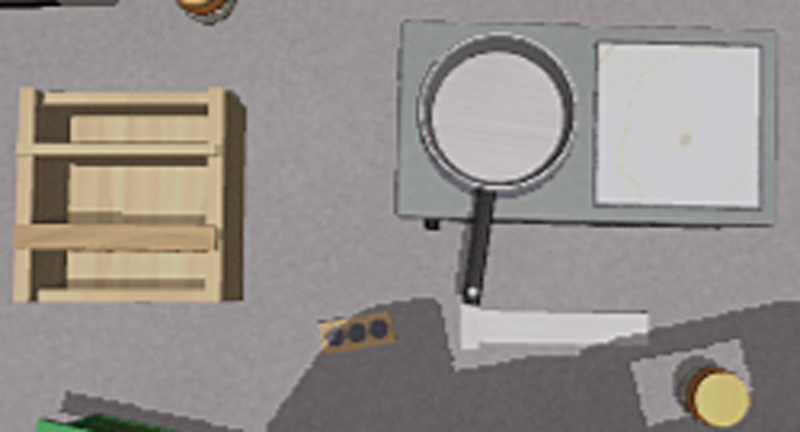

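```bash
python3 - <<'E'
from h import *
import pickle
im=pickle.load(open("top.pkl","rb"))
P=lambda u,v,z: at(im,135+(u+.5)/3.2-.5,150+(v+.5)/3.2-.5,z)
print("rim",P(498.5,114.5,80), P(418,114,80),P(579,114,80))
print("handle",P(485,190,78),P(471,302,78))
r=[P(596,41,30),P(759,46,30),P(760,209,30),P(594,204,30)];print("rest",r,np.mean(r,0))
t=[P(402,21,30),P(775,31,30),P(774,226,30),P(398,216,30)];print("tray",t)
for n,q in dict(barL=(14,237),barR=(216,239)).items(): print(n,P(*q,146))
print("barw",P(115,226,146),P(115,249,146))
print("board",P(16,149.5,142),P(219,151.5,142))
print("hive",[P(*q,130) for q in((20,88),(223,88),(220,300),(13,300))])
print("jarb",P(720,398,85),"tool",P(461,310,4),P(648,312,4),P(461,348,4),"cage",P(357,332,16))
print(robot.current_eef_rot())
E
```

```text
rim [ 597.4 -116.6   80. ] [599.5 -30.6  80. ] [ 596.4 -202.6   80. ]
handle [ 516.8 -100.6   78. ] [398.3 -83.6  78. ]
rest [array([ 685.7, -228.7,   30. ]), array([ 676.8, -410.1,   30. ]), array([ 494.7, -404.4,   30. ]), array([ 503.4, -221.6,   30. ])] [ 590.15 -316.2    30.  ]
tray [array([712.2, -12.6,  30. ]), array([ 693.4, -428.6,   30. ]), array([ 475.6, -419.1,   30. ]), array([494. ,  -5.2,  30. ])]
barL [471.8 375.8 146. ]
barR [466.2 172.3 146. ]
barw [481.1 274.1 146. ] [457.9 274.  146. ]
board [560.9 376.3 142. ] [555.2 170.  142. ]
hive [array([626.2, 377.3, 130. ]), array([622.5, 168.1, 130. ]), array([405. , 171.6, 130. ]), array([408.6, 381.9, 130. ])]
jarb [ 293.9 -341.7   85. ] tool [389.2 -72.8   4. ] [ 383.4 -281.6    4. ] [347.1 -72.1   4. ] cage [367.1  42.6  16. ]
[-3.13992623e+00 -3.33455935e-04  4.38787831e-01]
```

```bash
python3 - <<'E'
from h import *
o=[np.pi,0,-0.15]
print(robot.inverse_kinematics([449,-93,160],o))
robot.move_gripper(1.0)
robot.move_ptp([449,-93,160],o)
print(robot.move_linear([449,-93,53],speed=100,f_stop=10), robot.current_tcp_pos())
robot.move_gripper(0.0)
print(robot.current_gripper_width()*93, robot.current_finger_force(), robot.current_contact_force())
p=robot.current_tcp_pos()
robot.move_linear([p[0]-7,p[1]-199.6,p[2]],speed=70)
print(robot.current_contact_force(),robot.current_ft_torque(),robot.current_t())
im=robot.get_image("top"); import pickle; pickle.dump(im,open("top1.pkl","wb"))
cv2.imwrite("pics/top1.png",cv2.resize(im["img"][140:340,200:460],None,fx=3,fy=3,interpolation=cv2.INTER_CUBIC))
E
```

```text
[-4.48296170e-01  1.45518691e-01  1.83150803e+00 -4.44089210e-16
  1.16456593e+00  1.27250016e+00]
False [449.44626867 -93.23384294  53.4865034 ]
19.98808739997952 29.998851120471954 [-0.4004731   0.14616802  0.14618439]
[-0.31229057  3.45361577  1.69659231] [ 0.5096628  -0.00486833  0.29516811] 7.3583
```

View pics/top1.png

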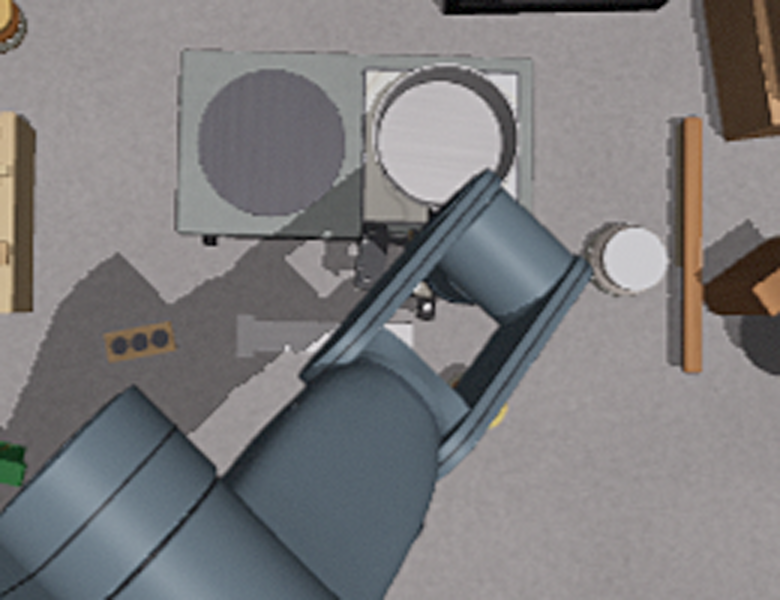

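Pan is on the rest: rim spans columns 371–516, top row 64, so its centre is at about (444,137) in the crop.

```bash
python3 - <<'E'
from h import *
import pickle
im=pickle.load(open("top1.pkl","rb"))
P=lambda u,v,z: at(im,200+(u+.5)/3-.5,140+(v+.5)/3-.5,z)
print(P(444,137,80),P(371,137,80),P(516,137,80),P(444,64,80))
print(robot.current_tcp_pos())
E
```

```text
[ 594.3 -312.2   80. ] [ 595.8 -229.    80. ] [ 592.8 -394.2   80. ] [ 678.6 -314.9   80. ]
[ 441.95779393 -292.42287721   52.98092895]
```

```bash
python3 - <<'E'
from h import *
robot.move_gripper(1.0); robot.sleep(0.4)
p=robot.current_tcp_pos()
robot.move_linear([p[0],p[1],230],speed=150)
best=None
for y in(np.pi/2-.0275,-np.pi/2-.0275):
    q=robot.inverse_kinematics([469,274,230],[np.pi,0,y]); print(y,q)
    if q is not None and (best is None or abs(q[5])<abs(best[0][5])): best=(q,y)
o=[np.pi,0,best[1]]
robot.move_j(best[0])
im=robot.get_image("wrist"); cv2.imwrite("pics/w.png",im["img"])
im=robot.get_image("top"); import pickle; pickle.dump(im,open("top2.pkl","wb"))
cv2.imwrite("pics/top2.png",cv2.resize(im["img"],(800,600)))
print(robot.current_tcp_pos(),robot.current_qpos(),robot.current_t())
E
```

```text
1.5432963267948965 [ 3.23308679e-01  2.38908726e-01  1.53300029e+00 -4.44089210e-16
  1.36968364e+00  3.50808679e-01]
-1.5982963267948966 [ 0.32330868  0.23890873  1.53300029  0.          1.36968364 -2.79078397]
[469.54029001 273.11147099 229.96161484] [ 3.21554287e-01  2.39027634e-01  1.53293900e+00 -2.25366768e-04
  1.36967197e+00  3.50926262e-01] 12.5167
```

View pics/w.png

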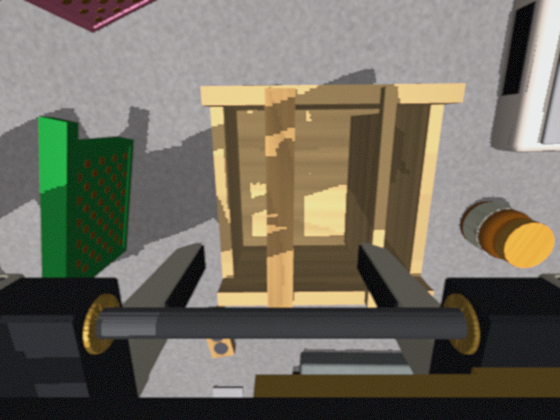

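View pics/top2.png

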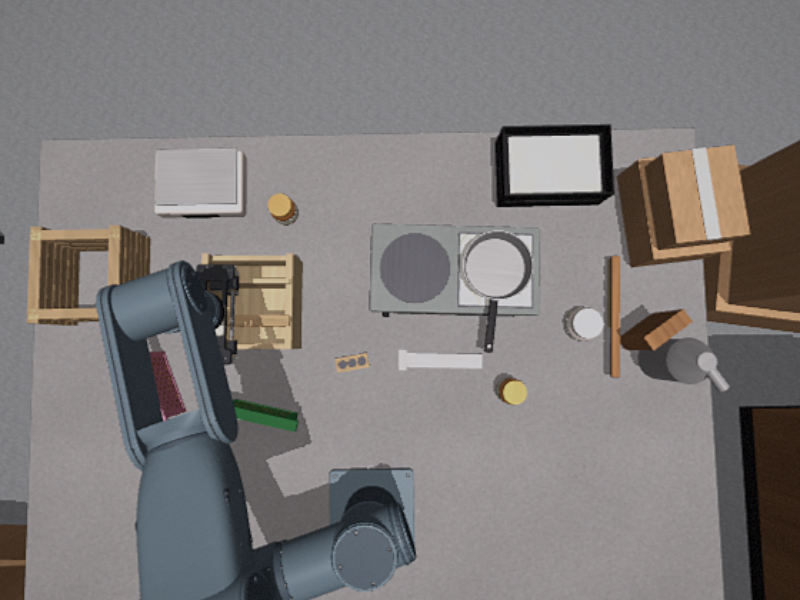

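Pan is centred on the rest (rim about (497,264)), and in the wrist view the broad bar lies midway between the fingers. Next I'll grip and lift it.

```bash
python3 - <<'E'
from h import *
o=[np.pi,0,np.pi/2-.0275]
print(robot.move_linear([469,274,119],o,speed=80,f_stop=12), robot.current_tcp_pos())
robot.move_gripper(0.0)
print(robot.current_gripper_width()*93, robot.current_finger_force())
p=robot.current_tcp_pos()
print(robot.move_linear([p[0],p[1],300],speed=80,f_stop=20), robot.current_tcp_pos())
print(robot.current_gripper_width()*93,robot.current_finger_force(),robot.current_contact_force(),robot.current_ft_torque(),robot.current_t())
pan=np.array([594,-312]); q0=np.array(robot.current_qpos())
for s in(1,-1):
  for ph in np.arange(-3.1,3.1,.2):
    z=np.array([np.cos(ph),np.sin(ph),-1])/2**.5
    x=s*np.array([-np.sin(ph),np.cos(ph),0]); M=np.c_[x,np.cross(z,x),z]
    t=np.r_[pan,190]-101*z
    q=robot.inverse_kinematics(t,R.from_matrix(M).as_euler("xyz"))
    if q is not None: print(s,round(ph,2),np.round(q,2),round(np.abs(q-q0).max(),2))
E
```

```text
False [469.38421681 274.14400883 119.5714438 ]
23.64555717777568 29.99925971031189
False [468.72734712 273.93019904 299.64012207]
23.835061300610008 29.997321367263794 [ 0.05774305 -0.48984641 -2.25775049] [-0.02619076 -0.02337533 -0.00744398] 17.5417
1 -2.7 [-0.31  1.1   0.2  -0.73  2.33  2.01] 1.66
1 -2.5 [-0.26  0.93  0.54 -0.7   2.1   2.01] 1.66
1 -2.3 [-0.22  0.81  0.79 -0.71  1.91  1.97] 1.62
1 -2.1 [-0.18  0.69  1.01 -0.74  1.72  1.91] 1.56
1 -1.9 [-0.16  0.57  1.22 -0.77  1.54  1.84] 1.49
1 -1.7 [-0.15  0.46  1.4  -0.81  1.35  1.77] 1.42
1 -1.5 [-0.16  0.35  1.58 -0.85  1.16  1.67] 1.32
1 -1.3 [-0.21  0.23  1.73 -0.87  0.96  1.54] 1.19
1 -1.1 [-0.29  0.13  1.87 -0.86  0.74  1.34] 0.99
1 -0.9 [-0.42  0.03  1.98 -0.72  0.52  1.  ] 1.01
1 -0.7 [-0.6  -0.04  2.05 -0.2   0.36  0.26] 1.17
1 -0.5 [-0.8  -0.07  2.08  0.53  0.43 -0.7 ] 1.12
1 -0.3 [-0.98 -0.05  2.06  0.83  0.65 -1.23] 1.58
1 -0.1 [-1.1   0.02  1.99  0.89  0.87 -1.51] 1.86
1 0.1 [-1.17  0.11  1.89  0.88  1.07 -1.69] 2.04
1 0.3 [-1.2   0.22  1.76  0.84  1.24 -1.82] 2.17
1 0.5 [-1.2   0.33  1.6   0.79  1.4  -1.92] 2.27
1
[... 752 characters left out ...]
1 -0.9 [-0.42  0.03  1.98 -0.72  0.52 -2.14] 2.49
-1 -0.7 [-0.6  -0.04  2.05 -0.2   0.36 -2.88] 3.23
-1 -0.5 [-0.8  -0.07  2.08  0.53  0.43  2.44] 2.09
-1 -0.3 [-0.98 -0.05  2.06  0.83  0.65  1.91] 1.56
-1 -0.1 [-1.1   0.02  1.99  0.89  0.87  1.63] 1.43
-1 0.1 [-1.17  0.11  1.89  0.88  1.07  1.45] 1.5
-1 0.3 [-1.2   0.22  1.76  0.84  1.24  1.32] 1.52
-1 0.5 [-1.2   0.33  1.6   0.79  1.4   1.23] 1.52
-1 0.7 [-1.17  0.44  1.43  0.74  1.56  1.15] 1.5
-1 0.9 [-1.13  0.55  1.25  0.69  1.72  1.08] 1.46
-1 1.1 [-1.09  0.67  1.05  0.65  1.88  1.01] 1.41
-1 1.3 [-1.03  0.79  0.83  0.61  2.05  0.95] 1.36
-1 1.5 [-0.97  0.91  0.58  0.58  2.22  0.89] 1.3
-1 1.7 [-0.91  1.07  0.27  0.58  2.43  0.85] 1.23
```

```bash
python3 - <<'E'
from h import *
pan=np.array([594,-312]); ph=-1.1
z=np.array([np.cos(ph),np.sin(ph),-1])/2**.5
x=np.array([-np.sin(ph),np.cos(ph),0]); M=np.c_[x,np.cross(z,x),z]
t=np.r_[pan,190]-101*z; e=R.from_matrix(M).as_euler("xyz")
robot.move_ptp([t[0],t[1],310],[np.pi,0,ph+np.pi/2])
print(robot.current_qpos(),robot.current_gripper_width()*93)
robot.move_ptp(t,e)
robot.sleep(0.5)
print(t,robot.current_tcp_pos(),robot.current_qpos(),robot.current_gripper_width()*93,robot.current_finger_force(),robot.current_contact_force(),robot.current_t())
for n in("top","side"):
    im=robot.get_image(n); cv2.imwrite(f"pics/{n}3.png",cv2.resize(im["img"],(800,600)))
E
```

```text
[-5.96099134e-01  3.36481588e-01  1.20832735e+00  5.23891481e-04
  1.59676321e+00  5.02126242e-01] 23.86494688277894
[ 561.60516977 -248.35194446  261.4177849 ] [ 561.56418988 -248.81956102  261.33920183] [-0.29146188  0.12687522  1.8704584  -0.85834859  0.74273436  1.34441416] 23.243710446668562 29.997562766075134 [ 0.79300051 -0.17265563 -3.65095598] 20.7917
```

View pics/top3.png

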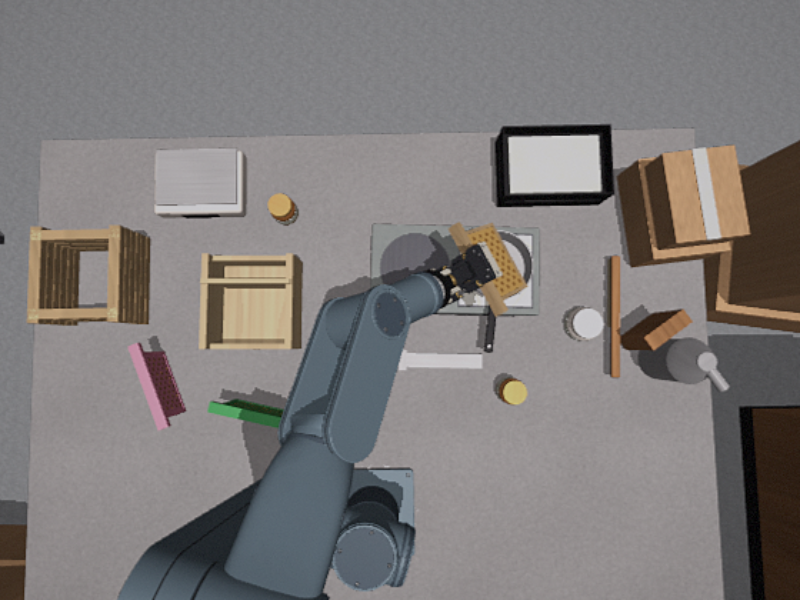

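View pics/side3.png

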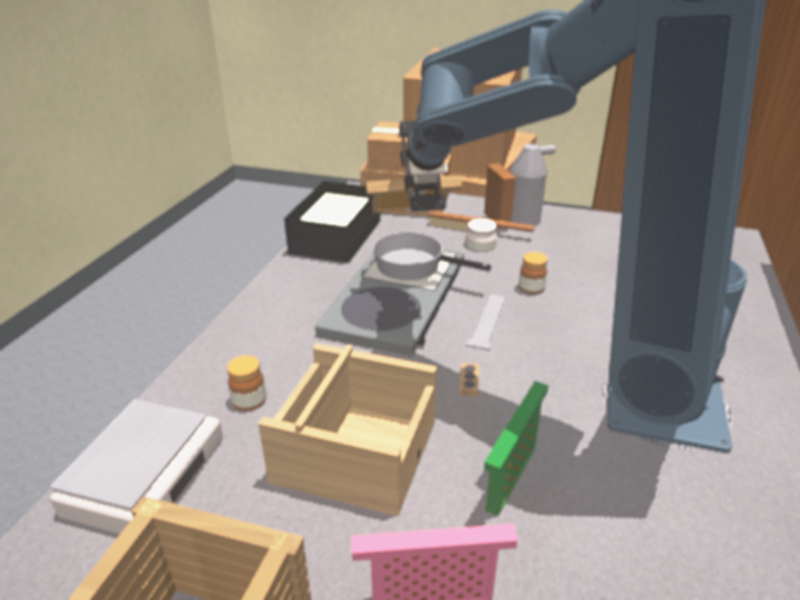

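The top view shows the tilted comb over the pan, its lower edge running (490,226)–(526,297), with the pan and bystanders in place. I'll check the bottom-bar position and stillness, then hand in.

```bash
python3 - <<'E'
from h import *
im=robot.get_image("top"); k=.7
for z in(185,200): print(at(im,508*k,262*k,z),at(im,490*k,226*k,z),at(im,526*k,297*k,z))
print("bar ends",at(im,457*k,228*k,275),at(im,500*k,311*k,275))
w=[]
for _ in range(3):
    robot.sleep(.4); w.append([robot.current_gripper_width()*93,*robot.current_contact_force()])
print(np.round(w,3))
E
```

```text
[ 584.4 -317.8  185. ] [ 665.4 -280.8  185. ] [ 506.5 -354.5  185. ]
[ 582.2 -314.7  200. ] [ 662.1 -278.1  200. ] [ 505.2 -351.   200. ]
bar ends [ 642.6 -197.5  275. ] [ 471.3 -279.7  275. ]
[[23.695 -0.206 -0.03  -1.653]
 [23.924  0.626 -0.03  -3.1  ]
 [23.661  0.507  0.199 -2.728]]
```

```bash
python3 -c "
from bench import robot
print(robot.hand_in())"
```

```text
the job is handed in; nothing more can be done
None
```

I handed the job in at about 22 s of the 67 s limit, but the hand-in call gave no verdict: the pan sits about 5 mm from the rest's centre, and the arm is still holding the frame over it at a commanded 45° lean. By the last picture its bottom bar's middle is about 10 mm from the pan's axis and about 190 mm up, and the follower board and other bystanders look unmoved.

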